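Seat and latch the vacuum's dock plate

ROBOT

A 6-joint arm with a two-finger parallel gripper is mounted at the origin on the work surface. World frame = base frame: x ahead of the robot, y to its left, z up, the work surface at z = 0. Lengths are in mm, angles in rad, forces in N, time in s.
With the tool pointing down it reaches from about 275 to 1000 mm from the base axis. Payload 8.4 kg.
Tool frame: the origin (TCP) lies midway between the tips of the shut fingers; the grasp point (between the pads) lies 19 mm behind it (r.grip_point_offset is the distance from the TCP to the grasp point, in mm); z points along the fingers, x is the direction in which the jaws open and shut, and the axes are right-handed (so a half turn about z gives the same grasp; the last joint's range is limited). The gripper opens to 85 mm and grips with 20 to 120 N. Pads are 22 mm wide; open, the fingers measure 114 mm over their backs; the gripper's body (76 mm by 85 mm) begins 54 mm behind the grasp point. The pads swing forward as they close: fully open they stand 13 mm farther back than shut.
Start: joints at [-0.002, 0.353, 1.633, -0, 1.155, -0.002], TCP at [625.002, -0, 231.281] pointing down, gripper open.
Joint ranges: [-2.63, 2.63], [-0.92, 2.1], [0.06, 2.66], [-1.3, 4.44], [0, 2.69], [-3.02, 3.02]. Speed limits (rad/s): [2.22, 2.22, 2.79, 3.14, 3.14, 3.14].

INTERFACE

Orientations are given as [roll, pitch, yaw] about the fixed x, y, z axes, in that order (R = Rz(yaw) Ry(pitch) Rx(roll)).
In Python, from rig import monitor, vision, sign_off, r gives the robot as it stands.
- The arm moves only by the shell command python3 -m inch 'ROWS' [FORCE]. ROWS is JSON, a list of rows, each an object with "dp": the shift along the tool's x, y, z in mm, a list of three; "angular": the turn, a rotation vector about the tool's x, y, z in rad, a list of three; "fingers": the closure in counts, from 0 (fully open) to 255 (shut). A call has 1 to 12 rows; each row is the pose to reach, as a shift and turn from the pose commanded when the call began, along the tool's axes at that moment; what a row does not reach only later rows make up. A row lasts 1/12 s, in which the tool goes at most 41.7 mm and 7.16 degrees, less where a joint would pass 70% of its speed; a pose out of reach is approached as far as the arm can. A call with a gripper value outside its range is refused whole. The fingers move at their own pace and stop on an object; FORCE is the grip in N (left out, the last holds). Time passes only in rows, so rows that repeat a pose let the fingers close. It gives the time, the measured TCP pose, the force and the opening at its end, in the units of the state.
- monitor.sense(): the state, without advancing time (a new reading comes with each control period).
- vision.grab_frame(name): name is "scene" or "side" or "wrist"; returns (picture, depth): 420x560x3 uint8, blue, green, red; 420x560 float32, mm along the optical axis (not along the pixel's ray), 0 where there is no reading.
- vision.camera_params(name): a dict with "fx", "fy", "cx", "cy" (pixels), "distortion" ([k1, k2, p1, p2, k3] as OpenCV has them; the pictures are not rectified), "R" (3x3) and "t" (3): a world point X has camera coordinates R X + t. Camera axes: x right, y down, z forward; pixel columns grow to the right and rows downward; lengths in mm; the calibration is good to about 2 mm. A picture is of the moment at which its call begins: read the wrist's pose just before it. camera_params takes no time and is no camera call; for the wrist camera it gives the pose at the moment of the call.
- sign_off(): hands the job in, once; it reports no verdict.
The state is a dict: "clock": time; "qpos": joint angles; "qvel": joint speeds; "joint_efforts": joint torques, N m; "eef_pos": TCP position; "tcp_rot": TCP orientation; "contact_force": force on the tool from outside, world axes, zero at the start; "wrist_torque": the same for the moment, N m; "opening": opening from 0.0 (shut) to 1.0 (fully open).
Only numpy, scipy, OpenCV 4.12 (cv2) and the standard library are available. Lean on these libraries where they do the work, as an engineer would, in place of code of your own. Each camera call takes 0.05 s, during which the arm holds its last target.

TASK

Fit the steel dock plate onto the grey base: lay it on the two studs, slide it lightly to and fro until its slots drop over them and it sits flush on the base, then swing the black turn-button fully across the plate's end to lock it, and let go. Never force the plate while it is not yet down over the studs (keep its push on them under about 25 N), and leave the jar, wheel chock and trim tool where they are.

Things in the scene. Friction and masses are not known exactly. Their poses are not given: they have to be found in the camera images.
- plate_grip (a point): Loose steel dock plate, 60 (x) x 140 (y) x 6 mm, 0.35 kg, lying flat, same either way round. Upright tongue at its centre to grip: 12 mm thick (x), 40 wide (y), rising 45 above the plate's top. Two through slots at y = +44 and -44 mm, each 13.5 (x) x 17 (y) mm. This point: middle of the tongue, 28.5 mm above the plate's underside. Axes: x across, y along the plate, z up.
- dock: Grey plastic base, 130 (x) x 206 (y) x 15 mm, screwed to the oak shelf (shelf top 50 mm above the work surface). Origin at the centre of its underside, z up. The plate goes on it with its y along the base's y; fully seated, plate_grip is 43.5 mm above this origin, and resting on the stud tips 55.5 mm.
- stud_mark (a point): On the base's top above its centre, at stud-tip height (27 mm above the shelf); axes as the base's. Two upright steel studs, about 10 mm across, 12 mm tall, stand on the base's top at y = +44 and -44 mm from here. Both share one x, set in their black adjustment slots anywhere from +4 to +28 mm (never at 0): it is not measured and must be felt. They do not give.
- latch (a joint): Black turn-button on the base's +y end, on a vertical pin. At 0 its arm points to the base's +x, clear of the plate; grows turning clockwise seen from above; at 1.57 the arm points to -y, across the plate's end; stops at -0.5 and 1.6. Stays where left; 2 N at the peg turns it. Arm 14 mm wide, reaching 31 from the pin, 8.5 to 16.5 mm above the base's top: it passes only over a seated plate.
- latch_peg (a point): Middle of the turn-button's thumb peg: upright, round, black, 12 mm across, 24 mm tall, standing on the arm 24 mm from the pin. This point is 12 mm above the arm and 28.5 mm above the base's top.
- latch_pivot (a point): On the turn-button's pin axis, at base x = +16 mm, y = +86 mm, at the height of latch_peg. x and y as the base's.
- jar_center (a point): Clear glass jar with a hinged lid, 80 mm across, 93 mm tall, its centre half-way up. Bystander.
- chock_center (a point): Green stepped wheel chock, 70 by 110 mm, 54 mm tall, its centre. Bystander.
- trim_center (a point): Flat orange trim tool, about 195 mm long, 30 mm wide, 8 mm thick, handle's centre. Bystander.
There are look-alikes about, which are no part of the job. Of the things shaped like the part that bears plate_grip, the bare steel one is meant.

How it is judged:
By the outcome, as a careful person would: the job done as asked, in the order asked, and still so for the second after the job is handed in, with the robot touching nothing.
It also fails if it takes over 72 s, if anything falls off the work surface, if the arm or the gripper's body presses on something with over 40 N, if the wrist force passes 120 N, or if a joint passes its speed limit or range.

## Working session

There is one attempt and no reset: what is moved stays moved. The work goes in short steps, Python scripts to look and compute and a shell command to move; the robot and the scene stay as the last step left them, time stands still between calls to the robot, and variables do not carry over. Pictures are saved under pics/ and viewed, and the job is handed in when it is done.

```bash
ls; mkdir -p pics; cat > h.py <<'E'
import numpy as np, cv2, json
from rig import monitor, vision, r
def cap(name,tag):
    s=monitor.sense(); p=vision.camera_params(name)
    im,d=vision.grab_frame(name)
    cv2.imwrite(f'pics/{tag}.png',im); np.savez(f'{tag}.npz',im=im,d=d,**{k:np.array(v) for k,v in p.items()})
    return im,d,p
def load(tag):
    return np.load(f'{tag}.npz')
def px2w(f,u,v,depth=None,z=None):
    K=np.array([[f['fx'],0,f['cx']],[0,f['fy'],f['cy']],[0,0,1]],float)
    q=cv2.undistortPoints(np.array([[[u,v]]],float),K,np.array(f['distortion'],float))[0,0]
    ray=np.array([q[0],q[1],1.]); R=np.array(f['R']);t=np.array(f['t'])
    o=-R.T@t; w=R.T@ray
    if z is not None: return o+w*((z-o[2])/w[2])
    if depth is None: depth=f['d'][int(round(v)),int(round(u))]
    return o+w*depth
E
python3 - <<'E'
from h import *
for n in ['scene','side','wrist']: cap(n,n+'0')
s=monitor.sense(); print(s)
E
```

```text
pics
{'clock': 0.15, 'qpos': array([-2.37731628e-03,  3.53493333e-01,  1.63393513e+00, -4.87840845e-07,
        1.15523693e+00, -2.41738627e-03]), 'qvel': array([-0.00124443, -0.00019207, -0.00094748, -0.00038001, -0.00164291,
       -0.00065313]), 'joint_efforts': array([-7.39769093e-04, -6.05638933e+01, -3.42338884e+01, -2.29960733e-05,
        6.16452831e-03, -4.00942213e-05]), 'eef_pos': array([6.24639626e+02, 1.48825334e-02, 2.30743539e+02]), 'tcp_rot': array([-3.14159051e+00,  1.07274400e-03,  4.02683196e-05]), 'contact_force': array([-0.73504729, -0.20489384, -0.01083015]), 'wrist_torque': array([-0.05050088,  0.0220785 , -0.00316934]), 'opening': 1.001669927908579}
```

View pics/scene0.png

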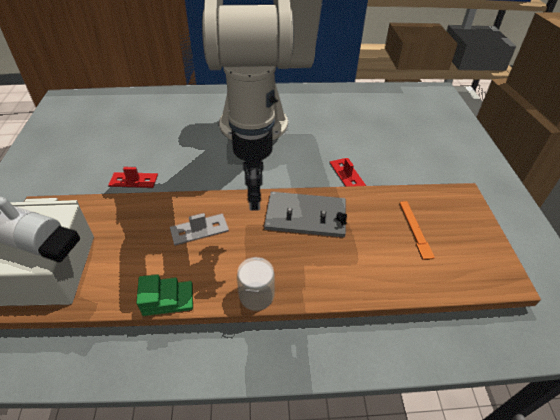

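View pics/side0.png

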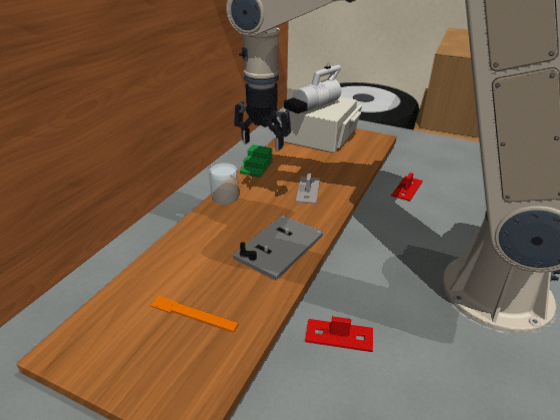

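View pics/wrist0.png

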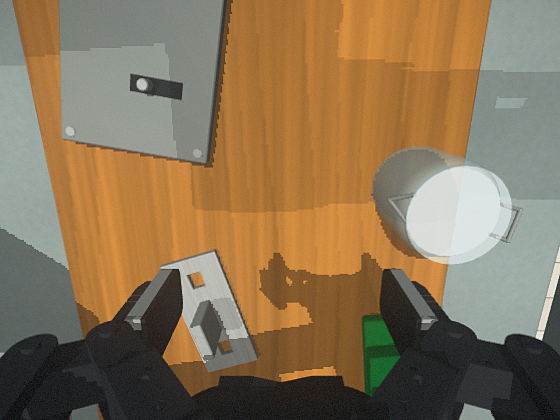

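The scene view shows the steel plate at about (199,229), the dock at (306,214) and the turn-button at (342,218). The red plates are look-alikes. Next I'll get positions from the point clouds.

```bash
cat >> h.py <<'E'
def cloud(f):
    d=f['d'];h,w=d.shape
    K=np.array([[f['fx'],0,f['cx']],[0,f['fy'],f['cy']],[0,0,1]],float)
    vv,uu=np.mgrid[:h,:w]
    q=cv2.undistortPoints(np.stack([uu,vv],-1).reshape(-1,1,2).astype(float),K,np.array(f['distortion'],float))[:,0]
    P=np.c_[q,np.ones(len(q))]*d.reshape(-1,1)
    W=(P-np.array(f['t']))@np.array(f['R'])
    W[d.reshape(-1)<=0]=np.nan
    return W.reshape(h,w,3)
E
python3 - <<'E'
from h import *
def rect(pts):
    r=cv2.minAreaRect(pts.astype(np.float32)); return r
for n in ['scene','side','wrist']:
    f=load(n+'0'); W=cloud(f); im=f['im'].astype(int)
    sat=im.max(-1)-im.min(-1)
    z=W[...,2]
    sh=(z>35)&(z<56)&(sat>60)&(W[...,0]>300)&(W[...,0]<800); print(n,'shelf z',np.nanmedian(z[sh]))
    g=(sat<25)&(z>58.5)&(z<71)
    k=cv2.connectedComponentsWithStats(g.astype(np.uint8))
    for i in range(1,k[0]):
        if k[2][i,4]>150:
            m=k[1]==i;p=W[m][:,:2];print('dock?',k[2][i],rect(p),np.median(z[m]))
    g=(sat<40)&(z>51.5)&(z<60)&(W[...,1]<0)
    k=cv2.connectedComponentsWithStats(g.astype(np.uint8))
    for i in range(1,k[0]):
        if k[2][i,4]>100:
            m=k[1]==i;p=W[m][:,:2];print('plate?',k[2][i],rect(p),np.median(z[m]))
    t=(sat<40)&(z>70)&(z<108)&(W[...,0]>380)&(W[...,0]<720)&(abs(W[...,1])<400)
    k=cv2.connectedComponentsWithStats(t.astype(np.uint8))
    for i in range(1,k[0]):
        if k[2][i,4]>8:
            m=k[1]==i;print('tall',k[2][i],W[m].mean(0).round(1),W[m].min(0).round(),W[m].max(0).round())
E
```

```text
scene shelf z 51.0149254854623
dock? [ 264  192   81   44 2768] ((512.7984008789062, 131.95989990234375), (204.20584106445312, 133.69728088378906), 79.63707733154297) 65.70382128137537
dock? [  0 234  93  72 392] ((703.4304809570312, -445.1452941894531), (123.22806549072266, 252.23403930664062), 50.15004348754883) 64.84587021203535
plate? [170 214  58  31 819] ((549.6085815429688, -145.4768829345703), (69.52075958251953, 139.6414337158203), 16.475223541259766) 56.6574946250139
tall [287 208   4   5  15] [513.8  86.7  75.6] [508.  83.  70.] [517.  91.  79.]
tall [321 211   4   5  16] [528.7 174.   75.3] [524. 170.  70.] [532. 178.  79.]
tall [189 213  18  16 193] [ 554.4 -144.    89.6] [ 538. -164.   70.] [ 564. -124.  105.]
tall [336 212  11  14 108] [559.  216.1  87.2] [533. 205.  70.] [575. 227. 108.]
side shelf z 49.86705789045628
dock? [284 138  56  13 182] ((650.4000854492188, -409.4110107421875), (203.48094177246094, 25.02151107788086), 3.872642993927002) 64.76236575275422
dock? [ 233  215   90   63 2691] ((509.5907287597656, 134.47132873535156), (208.52774047851562, 131.726303
[... 1044 characters left out ...]
340209961), 62.597591400146484) 66.24909422466672
dock? [197 301  24  37 219] ((552.7970581054688, -142.06329345703125), (10.342904090881348, 40.41298294067383), 32.139766693115234) 64.9100968664431
plate? [ 160  250   98  122 4353] ((548.7055053710938, -145.46694946289062), (60.242408752441406, 141.2482452392578), 16.97825813293457) 55.06458254094863
tall [136  78  15  13 143] [511.4  89.   75.2] [505.  84.  70.] [516.  94.  78.]
tall [375 164  27  62 747] [713.4   4.8  90.1] [710. -24.  70.] [720.  24. 108.]
tall [ 189  307   30   54 1016] [ 549.9 -140.6   91.2] [ 538. -166.   70.] [ 560. -124.  102.]
tall [366 350   7  29  72] [ 716.9 -186.3   75.8] [ 715. -214.   70.] [ 720. -177.   82.]
```

```bash
python3 - <<'E'
from h import *
f=load('wrist0'); R=f['R']; print(-R.T@f['t'], R.round(3), f['fx'])
for uv in [(280,210),(143,85)]: print(px2w(f,*uv,z=77))
E
```

```text
[624.67225102  77.02832593 372.20713921] [[ 1.     0.001 -0.002]
 [ 0.001 -0.954  0.3  ]
 [-0.001 -0.3   -0.954]] 341.16283762451803
[623.5440562  -18.61018484  77.        ]
[512.05022508  88.21379955  77.        ]
```

```bash
python3 -m inch '[{"dp":[-22,-28,0],"angular":[0,0,0],"fingers":0},{"dp":[-44,-56,0],"angular":[0,0,0],"fingers":0},{"dp":[-66,-84,0],"angular":[0,0,0],"fingers":0},{"dp":[-88,-112,0],"angular":[0,0,0],"fingers":0},{"dp":[-110,-140,0],"angular":[0,0,0],"fingers":0},{"dp":[-110,-140,0],"angular":[0,0,0],"fingers":0},{"dp":[-110,-140,0],"angular":[0,0,0],"fingers":0},{"dp":[-110,-140,0],"angular":[0,0,0],"fingers":0}]'
python3 - <<'E'
from h import *
cap('wrist','wrist1')
E
```

```text
clock: 0.82
eef_pos: [515.3, 140.0, 231.4]
tcp_rot: [3.141, -0.001, 0.001]
contact_force: [0.3, -0.7, -0.4]
opening: 1.001
```

View pics/wrist1.png

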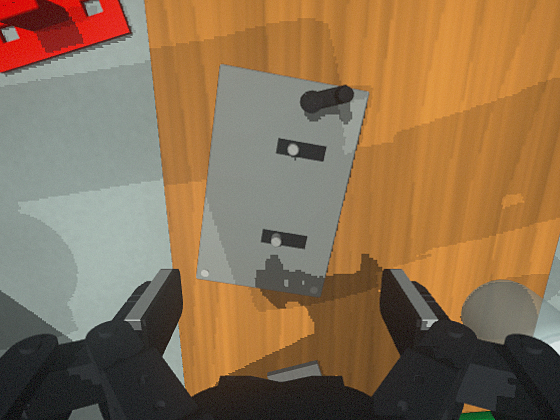

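The dock is fully in view, with corners near (222,65), (369,92), (322,297) and (198,279). The stud tips are at (293,150) and (277,241), and the latch pivot and peg at (310,102) and (346,94).

```bash
python3 - <<'E'
from h import *
f=load('wrist1'); W=cloud(f); im=f['im'].astype(int); sat=im.max(-1)-im.min(-1); z=W[...,2]
g=((sat<25)&(z>58.5)&(z<70)).astype(np.uint8)
k=cv2.connectedComponentsWithStats(g); i=1+np.argmax(k[2][1:,4]); m=k[1]==i
cs,_=cv2.findContours(m.astype(np.uint8),cv2.RETR_EXTERNAL,cv2.CHAIN_APPROX_SIMPLE)
c=max(cs,key=cv2.contourArea); 
P=np.array([px2w(f,u,v,z=65)[:2] for u,v in c[:,0]])
r=cv2.minAreaRect(P.astype(np.float32)); print(r)
print('from W',cv2.minAreaRect(W[m][:,:2].astype(np.float32)),np.median(z[m]))
# studs: bright blobs top z~77
t=(z>72)&(z<80)&(im.min(-1)>120)
k=cv2.connectedComponentsWithStats(t.astype(np.uint8))
S=[]
for i in range(1,k[0]):
    if k[2][i,4]>20: 
        p=px2w(f,*k[3][i],z=77); print(k[2][i],k[3][i],p.round(1), W[k[1]==i].mean(0).round(1)); S.append(p)
for n,u,v,h in [('s1',293,150,77),('s2',277,241,77),('peg',346,94,105),('piv',310,102,80)]: print(n,px2w(f,u,v,z=h).round(1),z[v,u])
pk=(z>100)&(z<110)&(im.max(-1)<80)&(np.arange(420)[:,None]<130)
print('peg top',W[pk].mean(0).round(1),pk.sum(),W[pk].min(0),W[pk].max(0))
# slots
blk=(im.max(-1)<60)&(z>60)&(z<69)
k=cv2.connectedComponentsWithStats(blk.astype(np.uint8))
for i in range(1,k[0]):
    if k[2][i,4]>100: print('blk',k[2][i],k[3][i],cv2.minAreaRect(np.array([px2w(f,u,v,z=65)[:2] for v,u in np.argwhere(k[1]==i)],np.float32)))
E
python3 - <<'E'
import cv2
im=cv2.imread('pics/wrist1.png')[50:300,180:390]
cv2.imwrite('pics/crop1.png',cv2.resize(im,None,fx=2.4,fy=2.4,interpolation=cv2.INTER_CUBIC))
E
```

```text
((509.81121826171875, 134.29495239257812), (204.00425720214844, 128.35214233398438), 80.15187072753906)
from W ((509.77490234375, 133.8424835205078), (205.0844268798828, 129.58558654785156), 80.11790466308594) 64.09775465252349
[288 144  10  11  87] [292.5862069  149.35632184] [525.3 176.2  77. ] [525.4 176.   76.1]
[271 237  10  10  75] [275.42666667 241.66666667] [510.2  89.9  77. ] [510.2  89.4  75.9]
s1 [525.7 175.6  77. ] 76.83472695572848
s2 [511.7  90.5  77. ] 76.13943985983651
peg [563.6 221.1 105. ] 103.62500469455688
piv [539.  215.2  80. ] 80.17451390917883
peg top [563.  220.9 104.3] 218 [557.47803182 215.37395948 100.32429536] [569.09507938 226.75050428 106.18438102]
blk [277 139  49  22 554] [302.90433213 149.54693141] ((533.2208251953125, 174.15933227539062), (13.494086265563965, 42.59685516357422), 80.09677124023438)
blk [262 230  45  18 425] [285.52470588 238.42588235] ((518.1284790039062, 88.03012084960938), (12.880918502807617, 42.5650520324707), 80.15428924560547)
```

View pics/crop1.png

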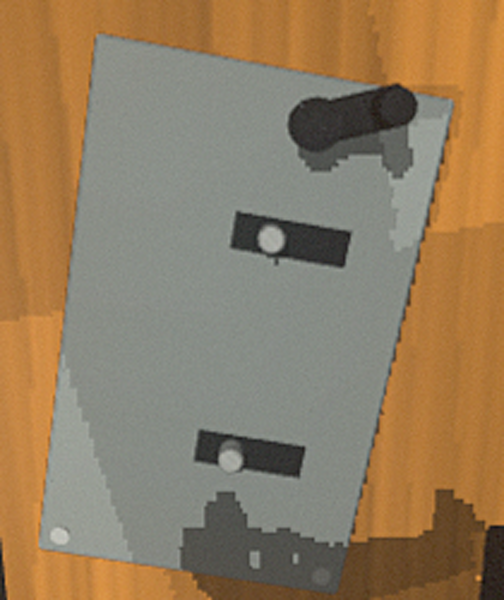

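Vision puts the studs at base x ≈ +8 mm, to be confirmed by feel. The dock centre is (510,134), yaw ≈ -0.173, and the latch is at about -0.4. Next I'll move above the plate.

```bash
python3 -m inch '[{"dp":[4,35,0],"angular":[0,0,-0.037],"fingers":0},{"dp":[8,71,0],"angular":[0,0,-0.074],"fingers":0},{"dp":[13,107,0],"angular":[0,0,-0.111],"fingers":0},{"dp":[17,143,0],"angular":[0,0,-0.148],"fingers":0},{"dp":[21,178,0],"angular":[0,0,-0.185],"fingers":0},{"dp":[25,214,0],"angular":[0,0,-0.222],"fingers":0},{"dp":[30,250,0],"angular":[0,0,-0.26],"fingers":0},{"dp":[34,285.5,0],"angular":[0,0,-0.297],"fingers":0},{"dp":[34,285.5,30],"angular":[0,0,-0.297],"fingers":0},{"dp":[34,285.5,60],"angular":[0,0,-0.297],"fingers":0},{"dp":[34,285.5,60],"angular":[0,0,-0.297],"fingers":0},{"dp":[34,285.5,60],"angular":[0,0,-0.297],"fingers":0}]'
python3 - <<'E'
from h import *
cap('wrist','wrist2')
f=load('wrist2'); W=cloud(f); im=f['im'].astype(int); sat=im.max(-1)-im.min(-1); z=W[...,2]
R=(abs(W[...,0]-549)<90)&(abs(W[...,1]+145)<95)
t=R&(z>97)&(z<106); print(t.sum(),cv2.minAreaRect(W[t][:,:2].astype(np.float32)),np.median(z[t]))
t=R&(z>52.5)&(z<60)&(sat<30);print(t.sum(),cv2.minAreaRect(W[t][:,:2].astype(np.float32)),np.median(z[t]))
E
```

```text
clock: 1.87
eef_pos: [547.9, -146.4, 170.1]
tcp_rot: [-3.14, 0.003, 0.295]
contact_force: [0.6, -0.7, 0.4]
opening: 1.005
1025 ((548.262451171875, -145.24606323242188), (11.761651039123535, 39.99128341674805), 17.533981323242188) 99.83264590134146
11246 ((548.48583984375, -145.86131286621094), (59.93320846557617, 140.00257873535156), 17.188739776611328) 55.051715062100534
```

View pics/wrist2.png

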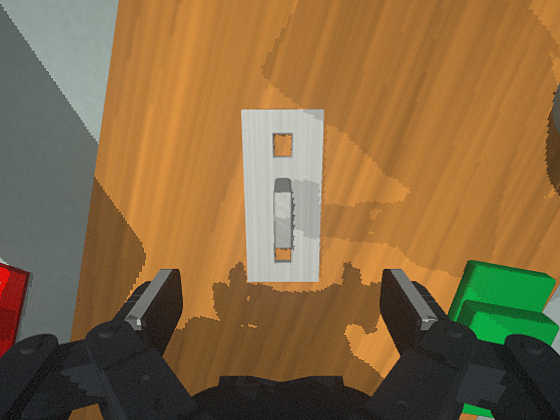

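The view confirms the tongue at (283,213) px, world (548.3,-145.5) and yaw 0.30, centred between the jaws. Next I'll descend and grip.

```bash
python3 -m inch '[{"dp":[0,0,25],"angular":[0,0,-0.005],"fingers":0},{"dp":[0.5,-1,50],"angular":[0,0,-0.005],"fingers":0},{"dp":[0.5,-1,75],"angular":[0,0,-0.005],"fingers":0},{"dp":[0.5,-1,95],"angular":[0,0,-0.005],"fingers":0},{"dp":[0.5,-1,107],"angular":[0,0,-0.005],"fingers":0},{"dp":[0.5,-1,107],"angular":[0,0,-0.005],"fingers":0},{"dp":[0.5,-1,107],"angular":[0,0,-0.005],"fingers":120},{"dp":[0.5,-1,107],"angular":[0,0,-0.005],"fingers":160},{"dp":[0.5,-1,107],"angular":[0,0,-0.005],"fingers":200},{"dp":[0.5,-1,107],"angular":[0,0,-0.005],"fingers":255},{"dp":[0.5,-1,107],"angular":[0,0,-0.005],"fingers":255},{"dp":[0.5,-1,107],"angular":[0,0,-0.005],"fingers":255}]' 50
python3 -m inch '[{"dp":[0,0,0],"angular":[0,0,0],"fingers":255},{"dp":[0,0,0],"angular":[0,0,0],"fingers":255},{"dp":[0,0,0],"angular":[0,0,0],"fingers":255},{"dp":[0,0,0],"angular":[0,0,0],"fingers":255}]'
```

```text
clock: 2.92
eef_pos: [549.3, -144.5, 64.8]
tcp_rot: [3.141, -0.0, 0.302]
contact_force: [-0.1, -0.5, -1.0]
opening: 0.144
clock: 3.25
eef_pos: [549.5, -144.5, 64.9]
tcp_rot: [3.141, -0.001, 0.302]
contact_force: [-1.3, -0.7, 5.6]
opening: 0.133
```

```bash
python3 -m inch '[{"dp":[0,0,-10],"angular":[0,0,0],"fingers":255},{"dp":[0,0,-25],"angular":[0,0,0],"fingers":255},{"dp":[0,0,-45],"angular":[0,0,0],"fingers":255},{"dp":[0,0,-65],"angular":[0,0,0],"fingers":255},{"dp":[5,-27,-75],"angular":[0,0,0.048],"fingers":255},{"dp":[10,-55,-80],"angular":[0,0,0.095],"fingers":255},{"dp":[16,-83,-80],"angular":[0,0,0.143],"fingers":255},{"dp":[21,-110,-80],"angular":[0,0,0.19],"fingers":255},{"dp":[26,-137,-80],"angular":[0,0,0.238],"fingers":255},{"dp":[31,-165,-80],"angular":[0,0,0.285],"fingers":255},{"dp":[37,-192,-80],"angular":[0,0,0.333],"fingers":255},{"dp":[42,-219,-80],"angular":[0,0,0.38],"fingers":255}]'
python3 - <<'E'
from h import *
s=monitor.sense();p=s['eef_pos'];y=s['tcp_rot'][2];d=np.array([517.8,132.7])-p[:2];c,s_=np.cos(y),np.sin(y)
print(d@[c,s_],d@[s_,-c],-( -0.173-y),p,y,s['opening'])
E
```

```text
clock: 4.25
eef_pos: [523.4, 78.5, 144.5]
tcp_rot: [3.142, 0.001, -0.08]
contact_force: [0.6, 0.0, -3.9]
opening: 0.134
-9.98429781803328 -53.607532226618645 0.09254310701218732 [523.44355586  78.46344414 144.52324845] -0.08045689298781267 0.13368327853162212
```

```bash
python3 -m inch '[{"dp":[-3,-18,0],"angular":[0,0,0.03],"fingers":255},{"dp":[-6,-36,0],"angular":[0,0,0.06],"fingers":255},{"dp":[-10,-53.6,8],"angular":[0,0,0.0925],"fingers":255},{"dp":[-10,-53.6,16],"angular":[0,0,0.0925],"fingers":255},{"dp":[-10,-53.6,16],"angular":[0,0,0.0925],"fingers":255},{"dp":[-10,-53.6,16],"angular":[0,0,0.0925],"fingers":255},{"dp":[-10,-53.6,16],"angular":[0,0,0.0925],"fingers":255}]'
python3 - <<'E'
from h import *
for n in ['wrist','side','scene']: cap(n,n+'3')
s=monitor.sense();print(s['eef_pos'],s['tcp_rot'],s['contact_force'])
E
```

```text
clock: 4.83
eef_pos: [518.3, 130.7, 128.4]
tcp_rot: [3.141, 0.0, -0.171]
contact_force: [-0.1, 0.1, -3.9]
opening: 0.131
[518.67961489 130.79572541 128.67550366] [-3.14146777e+00 -4.80728441e-04 -1.71255198e-01] [-0.05187171 -0.39284756 -3.31059888]
```

View pics/wrist3.png

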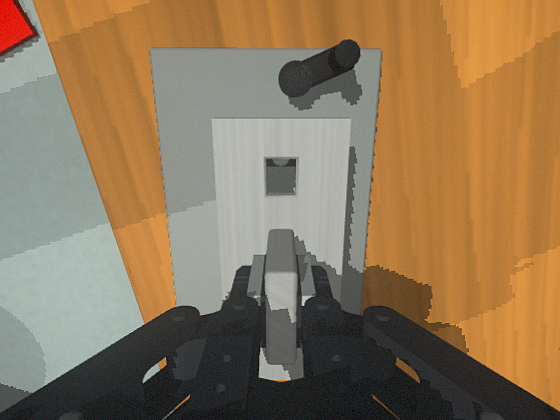

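View pics/side3.png

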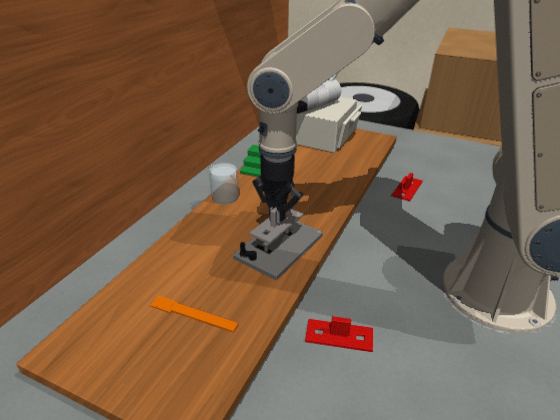

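```bash
python3 - <<'E'
from h import *
f=load('wrist3'); W=cloud(f); im=f['im'].astype(int); z=W[...,2]
print('plate z',np.nanmedian(z[125:150,230:330]), 'tilt x',np.nanmedian(z[150:200,225:235]),np.nanmedian(z[150:200,330:340]),'y',np.nanmedian(z[122:128,230:330]),np.nanmedian(z[205:215,230:330]))
h=np.nanmedian(z[125:150,230:330])
a,b=px2w(f,213,118,z=h)[:2],px2w(f,351,118,z=h)[:2]; print('end corners',a,b,np.linalg.norm(a-b))
e=(a+b)/2; xd=(b-a)/np.linalg.norm(b-a); yd=np.array([-xd[1],xd[0]]); c=e-70*yd; print('yaw',np.arctan2(xd[1],xd[0]),'centre',c)
print('stud thru slot',px2w(f,281,163,z=77), 'slot corners',[px2w(f,u,v,z=h)[:2].round(1) for u,v in [(264,156),(299,156),(264,196),(299,196)]])
E
python3 - <<'E'
import cv2
im=cv2.imread('pics/wrist3.png')[100:240,200:370]
cv2.imwrite('pics/crop3.png',cv2.resize(im,None,fx=4,fy=4,interpolation=cv2.INTER_CUBIC))
E
```

```text
plate z 118.53936710964194 tilt x 118.56084761745731 118.52114612204113 y 118.54129241711311 118.5492890804802
end corners [501.23700691 204.1514681 ] [559.67482591 194.12074235] 59.2924459702966
yaw -0.1699912806490767 centre [518.61375353 130.14506829]
stud thru slot [525.494538  172.7154044  77.       ] slot corners [array([519.8, 184.4]), array([535.2, 181.8]), array([516.4, 166.3]), array([532.3, 163.5])]
```

View pics/crop3.png

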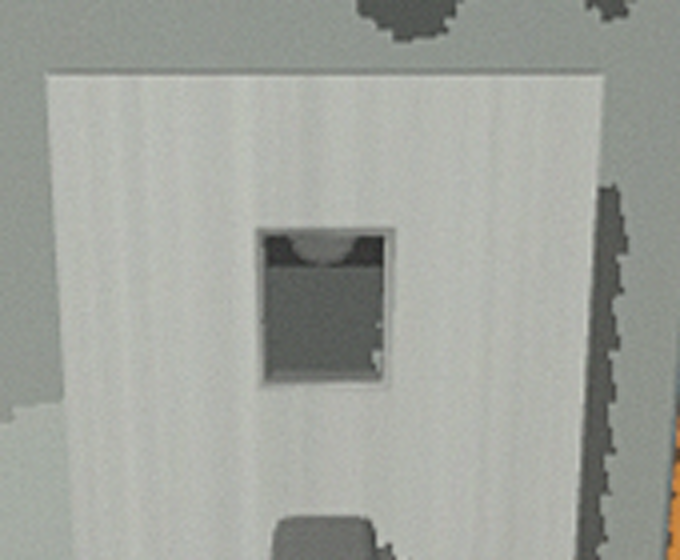

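The stud shows at about (280.5,160), laterally centred in the slot and 2–3 mm toward +y. I'll correct that and descend to just above the tips.

```bash
python3 -m inch '[{"dp":[-0.5,-2.6,8],"angular":[0,0,0.002],"fingers":255},{"dp":[-0.5,-2.6,18],"angular":[0,0,0.002],"fingers":255},{"dp":[-0.5,-2.6,27],"angular":[0,0,0.002],"fingers":255},{"dp":[-0.5,-2.6,33],"angular":[0,0,0.002],"fingers":255},{"dp":[-0.5,-2.6,33],"angular":[0,0,0.002],"fingers":255},{"dp":[-0.5,-2.6,33],"angular":[0,0,0.002],"fingers":255}]'
python3 -m inch '[{"dp":[0,0,1],"angular":[0,0,0],"fingers":255},{"dp":[0,0,2],"angular":[0,0,0],"fingers":255},{"dp":[0,0,2],"angular":[0,0,0],"fingers":255}]'
python3 -m inch '[{"dp":[0,0,1],"angular":[0,0,0],"fingers":255},{"dp":[0,0,1],"angular":[0,0,0],"fingers":255}]'
python3 -m inch '[{"dp":[0,0,1],"angular":[0,0,0],"fingers":255},{"dp":[0,0,1],"angular":[0,0,0],"fingers":255}]'
```

```text
clock: 5.48
eef_pos: [517.8, 133.9, 94.5]
tcp_rot: [3.141, 0.001, -0.172]
contact_force: [0.4, 0.0, -3.5]
opening: 0.134
clock: 5.73
eef_pos: [518.5, 134.1, 93.4]
tcp_rot: [-3.141, -0.0, -0.172]
contact_force: [-0.5, 0.2, -4.5]
opening: 0.139
clock: 5.9
eef_pos: [518.4, 134.1, 92.4]
tcp_rot: [-3.141, -0.0, -0.173]
contact_force: [0.6, -0.3, -3.8]
opening: 0.133
clock: 6.07
eef_pos: [518.3, 134.0, 91.2]
tcp_rot: [3.142, 0.0, -0.172]
contact_force: [-0.5, -0.6, -3.5]
opening: 0.13
```

```bash
python3 -m inch '[{"dp":[0,0,1],"angular":[0,0,0],"fingers":255},{"dp":[0,0,1],"angular":[0,0,0],"fingers":255}]'
python3 -m inch '[{"dp":[0,0,0.7],"angular":[0,0,0],"fingers":255},{"dp":[0,0,0.7],"angular":[0,0,0],"fingers":255}]'
```

```text
clock: 6.23
eef_pos: [518.2, 134.0, 90.1]
tcp_rot: [3.142, 0.0, -0.173]
contact_force: [-0.0, -0.1, -4.4]
opening: 0.13
clock: 6.4
eef_pos: [518.3, 134.0, 89.5]
tcp_rot: [3.142, 0.0, -0.173]
contact_force: [0.4, 0.8, -3.6]
opening: 0.129
```

```bash
for i in 1 ; do python3 -m inch '[{"dp":[0,0,1],"angular":[0,0,0],"fingers":255},{"dp":[0,0,1],"angular":[0,0,0],"fingers":255}]'; done
python3 -m inch '[{"dp":[0,0,1],"angular":[0,0,0],"fingers":255},{"dp":[0,0,1],"angular":[0,0,0],"fingers":255}]'
python3 -m inch '[{"dp":[0,0,1],"angular":[0,0,0],"fingers":255},{"dp":[0,0,1],"angular":[0,0,0],"fingers":255}]'
```

```text
clock: 6.57
eef_pos: [518.2, 134.0, 88.4]
tcp_rot: [3.142, 0.0, -0.173]
contact_force: [0.3, 1.2, -3.9]
opening: 0.132
clock: 6.73
eef_pos: [518.2, 134.0, 87.4]
tcp_rot: [3.142, 0.0, -0.172]
contact_force: [-0.7, -0.5, -4.7]
opening: 0.131
clock: 6.9
eef_pos: [518.2, 134.0, 86.4]
tcp_rot: [3.142, 0.0, -0.172]
contact_force: [-1.1, 0.4, -4.4]
opening: 0.129
```

Now about 5 mm below tip height with no contact force, so the slots are apparently over the studs. I'll continue down in 1 mm steps until the plate reaches the base.

```bash
python3 -m inch '[{"dp":[0,0,1],"angular":[0,0,0],"fingers":255},{"dp":[0,0,2],"angular":[0,0,0],"fingers":255},{"dp":[0,0,2],"angular":[0,0,0],"fingers":255}]'
python3 -m inch '[{"dp":[0,0,1],"angular":[0,0,0],"fingers":255},{"dp":[0,0,2],"angular":[0,0,0],"fingers":255},{"dp":[0,0,2],"angular":[0,0,0],"fingers":255}]'
python3 -m inch '[{"dp":[0,0,1],"angular":[0,0,0],"fingers":255},{"dp":[0,0,1],"angular":[0,0,0],"fingers":255}]'
python3 -m inch '[{"dp":[0,0,0.7],"angular":[0,0,0],"fingers":255},{"dp":[0,0,0.7],"angular":[0,0,0],"fingers":255}]'
```

```text
clock: 7.15
eef_pos: [518.2, 134.0, 84.4]
tcp_rot: [3.142, 0.0, -0.173]
contact_force: [0.5, -0.7, -4.0]
opening: 0.131
clock: 7.4
eef_pos: [518.2, 134.0, 82.4]
tcp_rot: [3.142, 0.0, -0.173]
contact_force: [-0.7, -0.0, -3.1]
opening: 0.132
clock: 7.57
eef_pos: [518.2, 134.0, 81.4]
tcp_rot: [3.142, 0.0, -0.172]
contact_force: [-0.2, -0.2, -4.1]
opening: 0.133
clock: 7.73
eef_pos: [518.3, 134.0, 80.8]
tcp_rot: [3.142, 0.0, -0.173]
contact_force: [0.6, -0.2, -3.9]
opening: 0.133
```

```bash
python3 -m inch '[{"dp":[0,0,0.5],"angular":[0,0,0],"fingers":255},{"dp":[0,0,0.5],"angular":[0,0,0],"fingers":255}]'
python3 -m inch '[{"dp":[0,0,0.5],"angular":[0,0,0],"fingers":255},{"dp":[0,0,0.5],"angular":[0,0,0],"fingers":255}]'
python3 -m inch '[{"dp":[0,0,0.5],"angular":[0,0,0],"fingers":255},{"dp":[0,0,0.5],"angular":[0,0,0],"fingers":255}]'
python3 -c "
from h import *
cap('wrist','wrist4')"
```

```text
clock: 7.9
eef_pos: [518.3, 134.1, 80.3]
tcp_rot: [-3.142, 0.0, -0.172]
contact_force: [0.5, 0.5, -4.4]
opening: 0.134
clock: 8.07
eef_pos: [518.4, 134.1, 79.9]
tcp_rot: [-3.142, -0.0, -0.172]
contact_force: [0.5, 0.4, -3.9]
opening: 0.135
clock: 8.23
eef_pos: [518.4, 134.1, 79.9]
tcp_rot: [-3.142, -0.0, -0.173]
contact_force: [-2.4, -0.3, 2.9]
opening: 0.131
```

View pics/wrist4.png

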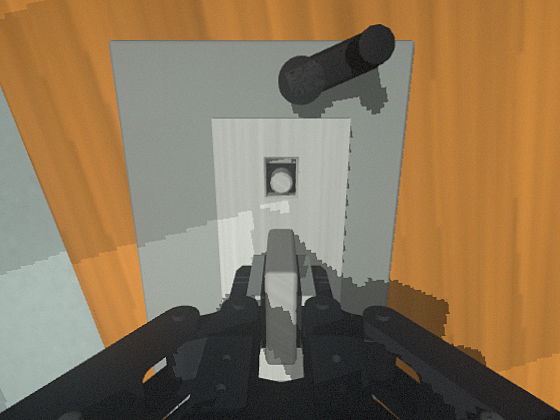

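Force rises at TCP z 79.9, which is exactly the predicted seated height. The stud now shows inside the slot at (281,181). I'll release and lift.

```bash
python3 -m inch '[{"dp":[0,0,-0.3],"angular":[0,0,0],"fingers":200},{"dp":[0,0,-0.3],"angular":[0,0,0],"fingers":160},{"dp":[0,0,-0.3],"angular":[0,0,0],"fingers":130},{"dp":[0,0,-0.3],"angular":[0,0,0],"fingers":130},{"dp":[0,0,-0.3],"angular":[0,0,0],"fingers":130},{"dp":[0,0,-10],"angular":[0,0,0],"fingers":130},{"dp":[0,0,-30],"angular":[0,0,0],"fingers":130},{"dp":[0,0,-60],"angular":[0,0,0],"fingers":130},{"dp":[0,0,-95],"angular":[0,0,0],"fingers":130},{"dp":[0,0,-120],"angular":[0,0,0],"fingers":130},{"dp":[0,0,-120],"angular":[0,0,0],"fingers":130},{"dp":[0,0,-120],"angular":[0,0,0],"fingers":130}]'
python3 - <<'E'
from h import *
cap('wrist','wrist5')
f=load('wrist5'); W=cloud(f); im=f['im'].astype(int); sat=im.max(-1)-im.min(-1); z=W[...,2]
b=sat<30
R=(abs(W[...,0]-518)<55)&(abs(W[...,1]-132)<90)
t=R&(z>66.5)&(z<74)&(im.min(-1)>100);print('plate',t.sum(),cv2.minAreaRect(W[t][:,:2].astype(np.float32)),np.median(z[t]))
t=(z>62)&(z<66.5)&b&R;print('base z',np.median(z[t]))
pk=(z>100)&(z<110)&(im.max(-1)<80)&(W[...,1]>180)
print('peg top',W[pk].mean(0).round(1),pk.sum(),W[pk].min(0),W[pk].max(0))
E
```

```text
clock: 9.28
eef_pos: [519.3, 134.3, 201.5]
tcp_rot: [-3.14, -0.004, -0.173]
contact_force: [-0.3, 0.3, -0.6]
opening: 0.492
plate 9020 ((516.9220581054688, 142.88433837890625), (103.62117767333984, 156.8595428466797), 1.5577226877212524) 70.05991068973142
base z 64.08842412648119
peg top [563.1 220.9 104.2] 276 [557.64354783 214.88674881 100.23098675] [569.32290422 226.76098044 106.12164852]
```

View pics/wrist5.png

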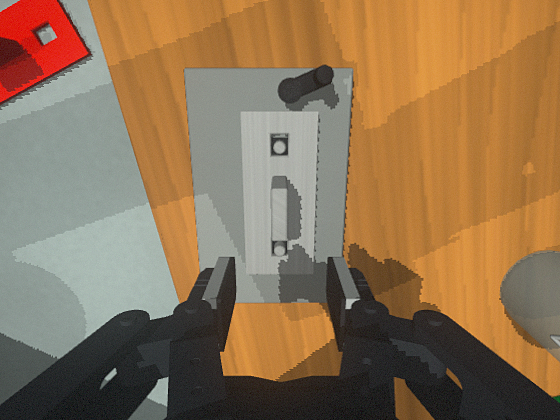

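The plate is seated flush: its top is 6.0 mm above the base and a stud shows in each slot, at (279,146) and (279,247). Next I'll shut the fingers and go to the far (+y) side of the peg.

```bash
python3 -m inch '[{"dp":[7,-30,0],"angular":[0,0,0],"fingers":255},{"dp":[14,-60,0],"angular":[0,0,0],"fingers":255},{"dp":[21,-90,0],"angular":[0,0,0],"fingers":255},{"dp":[29,-118,0],"angular":[0,0,0],"fingers":255},{"dp":[29,-118,25],"angular":[0,0,0],"fingers":255},{"dp":[29,-118,50],"angular":[0,0,0],"fingers":255},{"dp":[29,-118,75],"angular":[0,0,0],"fingers":255},{"dp":[29,-118,100],"angular":[0,0,0],"fingers":255},{"dp":[29,-118,112],"angular":[0,0,0],"fingers":255},{"dp":[29,-118,112],"angular":[0,0,0],"fingers":255},{"dp":[29,-118,112],"angular":[0,0,0],"fingers":255}]'
python3 - <<'E'
from h import *
for n in ['scene','side','wrist']: cap(n,n+'6')
im=cv2.imread('pics/side6.png')[170:300,190:350]
cv2.imwrite('pics/crop6.png',cv2.resize(im,None,fx=4,fy=4))
print(monitor.sense()['eef_pos'])
E
```

```text
clock: 10.25
eef_pos: [566.5, 245.0, 86.6]
tcp_rot: [3.14, 0.002, -0.173]
contact_force: [0.7, -0.3, 0.8]
opening: 0.0
[568.08330518 245.65731414  88.82799482]
```

View pics/wrist6.png

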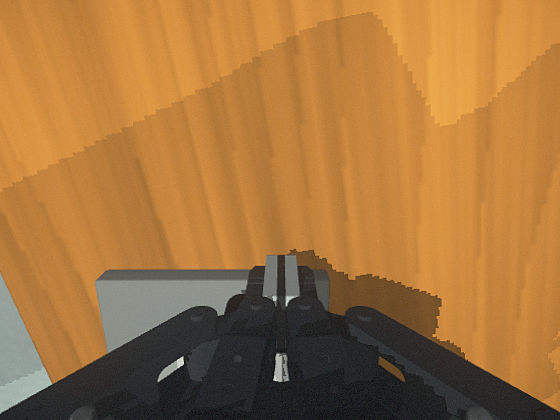

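View pics/crop6.png

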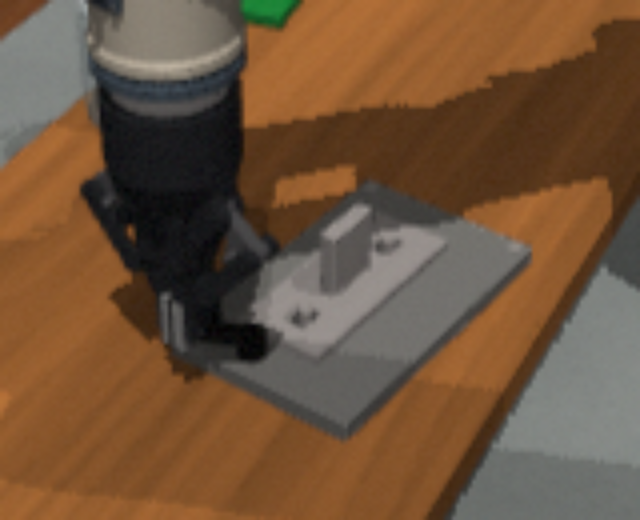

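The tips stand on the +y side of the peg. Now I'll push along -y, watching the force.

```bash
python3 -m inch '[{"dp":[0.5,4,0],"angular":[0,0,0],"fingers":255},{"dp":[1,8,0],"angular":[0,0,0],"fingers":255},{"dp":[1,12,0],"angular":[0,0,0],"fingers":255},{"dp":[1.5,16,0],"angular":[0,0,0],"fingers":255},{"dp":[2,20,0],"angular":[0,0,0],"fingers":255},{"dp":[2,20,0],"angular":[0,0,0],"fingers":255}]'
python3 -m inch '[{"dp":[0,4,0],"angular":[0,0,0],"fingers":255},{"dp":[0,8,0],"angular":[0,0,0],"fingers":255},{"dp":[0,12,0],"angular":[0,0,0],"fingers":255},{"dp":[0,12,0],"angular":[0,0,0],"fingers":255}]'
python3 - <<'E'
from h import *
cap('side','side7'); cap('scene','scene7')
a=cv2.imread('pics/side7.png')[170:300,190:330]; b=cv2.imread('pics/scene7.png')[150:250,250:370]
cv2.imwrite('pics/crop7.png',np.hstack([cv2.resize(a,(420,390)),cv2.resize(b,(380,390))]))
E
```

```text
clock: 10.9
eef_pos: [566.9, 225.1, 88.4]
tcp_rot: [-3.14, -0.003, -0.173]
contact_force: [1.9, 2.5, 0.5]
opening: -0.001
clock: 11.23
eef_pos: [562.8, 212.8, 87.5]
tcp_rot: [3.141, 0.001, -0.173]
contact_force: [0.9, 2.2, 1.8]
opening: -0.002
```

View pics/crop7.png

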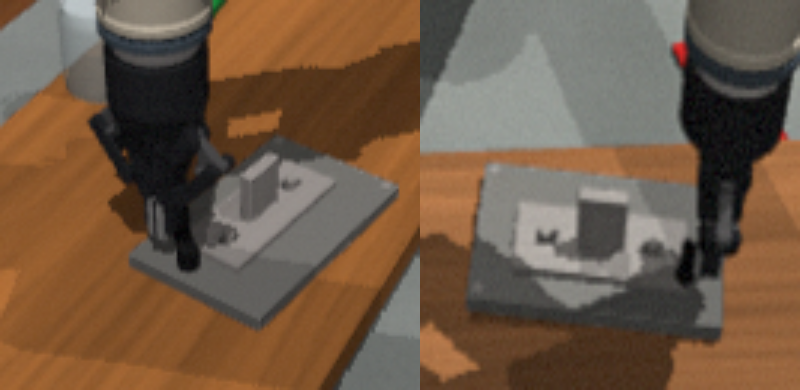

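```bash
python3 -m inch '[{"dp":[0.5,4,0],"angular":[0,0,0],"fingers":255},{"dp":[1,8,0],"angular":[0,0,0],"fingers":255},{"dp":[1,12,0],"angular":[0,0,0],"fingers":255},{"dp":[1,12,0],"angular":[0,0,0],"fingers":255}]'
python3 -m inch '[{"dp":[0,4,0],"angular":[0,0,0],"fingers":255},{"dp":[0,8,0],"angular":[0,0,0],"fingers":255},{"dp":[0,12,0],"angular":[0,0,0],"fingers":255},{"dp":[0,12,0],"angular":[0,0,0],"fingers":255}]'
python3 - <<'E'
from h import *
cap('side','side8'); cap('scene','scene8'); cap('wrist','wrist8')
a=cv2.imread('pics/side8.png')[170:300,190:330]; b=cv2.imread('pics/scene8.png')[150:250,250:370]
cv2.imwrite('pics/crop8.png',np.hstack([cv2.resize(a,(420,390)),cv2.resize(b,(380,390))]))
E
```

```text
clock: 11.67
eef_pos: [561.6, 202.3, 87.1]
tcp_rot: [-3.14, 0.002, -0.174]
contact_force: [-1.9, 9.3, 1.0]
opening: -0.001
clock: 12.0
eef_pos: [559.9, 193.8, 87.2]
tcp_rot: [-3.136, 0.001, -0.173]
contact_force: [0.5, -1.1, 0.9]
opening: -0.0
```

View pics/crop8.png

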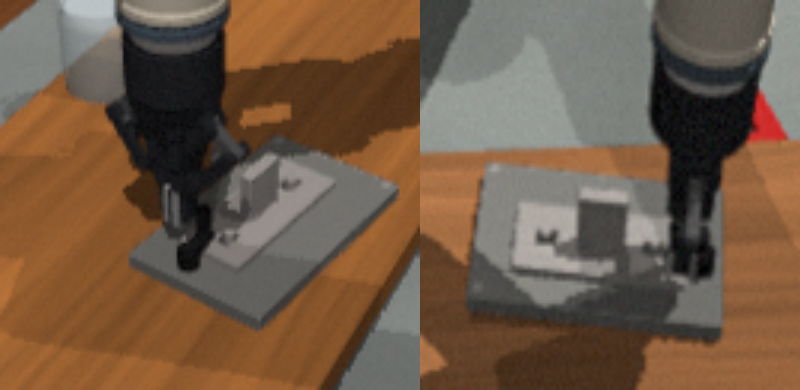

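View pics/wrist8.png

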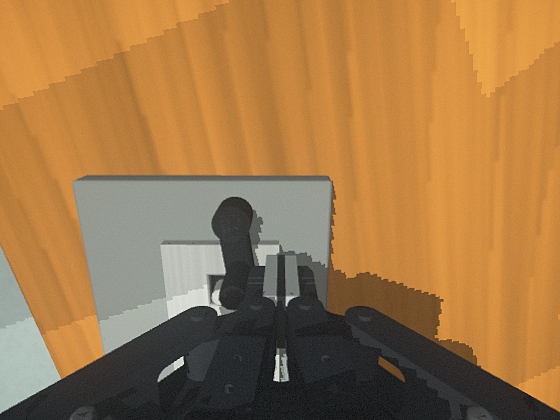

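The arm now points nearly to -y (pivot at (235,213), peg at about (232,290)) with the tips on its +x side. I'll finish with a push along -x to the stop, in small steps.

```bash
python3 -m inch '[{"dp":[0,4,0],"angular":[0,0,0],"fingers":255},{"dp":[-1,5,0],"angular":[0,0,0],"fingers":255},{"dp":[-3,5,0],"angular":[0,0,0],"fingers":255},{"dp":[-3,5,0],"angular":[0,0,0],"fingers":255}]'
python3 -m inch '[{"dp":[-1,0,0],"angular":[0,0,0],"fingers":255},{"dp":[-2,0,0],"angular":[0,0,0],"fingers":255},{"dp":[-2,0,0],"angular":[0,0,0],"fingers":255}]'
python3 -m inch '[{"dp":[-1,0,0],"angular":[0,0,0],"fingers":255},{"dp":[-1,0,0],"angular":[0,0,0],"fingers":255}]'
python3 -m inch '[{"dp":[-1,0,0],"angular":[0,0,0],"fingers":255},{"dp":[-1,0,0],"angular":[0,0,0],"fingers":255}]'
```

```text
clock: 12.48
eef_pos: [556.7, 184.4, 87.4]
tcp_rot: [3.141, -0.0, -0.173]
contact_force: [1.8, -1.9, -0.5]
opening: 0.001
clock: 12.73
eef_pos: [554.8, 185.4, 87.5]
tcp_rot: [-3.142, -0.0, -0.173]
contact_force: [2.4, -1.9, 0.3]
opening: 0.001
clock: 12.9
eef_pos: [554.1, 185.7, 87.6]
tcp_rot: [-3.141, -0.001, -0.172]
contact_force: [2.4, -2.9, 0.0]
opening: -0.001
clock: 13.07
eef_pos: [553.9, 185.8, 87.7]
tcp_rot: [-3.141, -0.003, -0.172]
contact_force: [6.0, -5.4, -0.7]
opening: -0.001
```

```bash
python3 -m inch '[{"dp":[-0.7,0,0],"angular":[0,0,0],"fingers":255},{"dp":[-0.7,0,0],"angular":[0,0,0],"fingers":255}]'
python3 - <<'E'
from h import *
cap('wrist','wrist9')
im=cv2.imread('pics/wrist9.png')[150:330,40:340]
cv2.imwrite('pics/crop9.png',cv2.resize(im,None,fx=2.6,fy=2.6))
E
```

```text
clock: 13.23
eef_pos: [553.7, 185.9, 87.8]
tcp_rot: [-3.141, -0.003, -0.172]
contact_force: [8.9, -4.4, -2.6]
opening: 0.002
```

View pics/crop9.png

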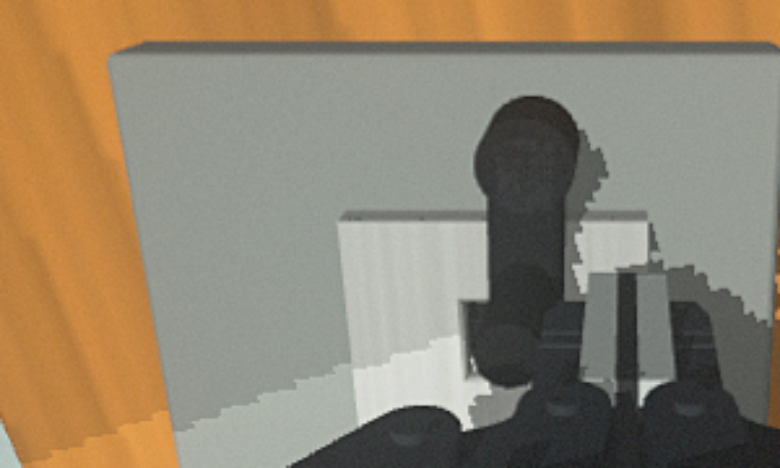

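The force is climbing with no further motion, so the latch is at its stop and the arm points straight across the plate's end. I'll back off, lift and check.

```bash
python3 -m inch '[{"dp":[4,0,0],"angular":[0,0,0],"fingers":255},{"dp":[10,0,0],"angular":[0,0,0],"fingers":255},{"dp":[14,0,0],"angular":[0,0,0],"fingers":255},{"dp":[14,0,-30],"angular":[0,0,0],"fingers":255},{"dp":[10,15,-65],"angular":[0,0,0],"fingers":255},{"dp":[0,30,-100],"angular":[0,0,0],"fingers":255},{"dp":[-15,50,-135],"angular":[0,0,0],"fingers":255},{"dp":[-15,50,-150],"angular":[0,0,0],"fingers":255},{"dp":[-15,50,-150],"angular":[0,0,0],"fingers":255},{"dp":[-15,50,-150],"angular":[0,0,0],"fingers":255}]'
python3 - <<'E'
from h import *
for n in ['wrist','scene','side']: cap(n,n+'10')
f=load('wrist10'); W=cloud(f); im=f['im'].astype(int); z=W[...,2]
pk=(z>100)&(z<107)&(im.max(-1)<80)&(W[...,1]>150)&(abs(W[...,0]-530)<60)
p=W[pk].mean(0); print('peg top',p.round(1),pk.sum(),np.median(z[pk]))
d=p[:2]-[540.5,216]; x=d@[.985,-.172]; y=d@[.172,.985]; print('latch',np.arctan2(-y,x),np.hypot(x,y))
E
cp pics/wrist10.png pics/w10.png
```

```text
clock: 14.12
eef_pos: [529.1, 139.5, 238.2]
tcp_rot: [-3.14, -0.002, -0.173]
contact_force: [0.1, -0.3, -0.7]
opening: -0.001
peg top [535.3 192.1 104.5] 176 104.60281479435903
latch 1.6133704636037072 24.465920881872893
```

View pics/wrist10.png

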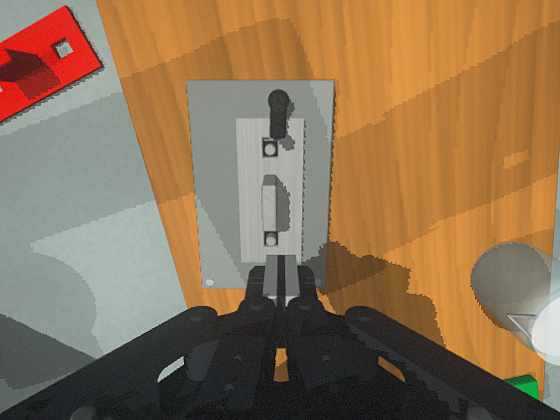

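View pics/scene10.png

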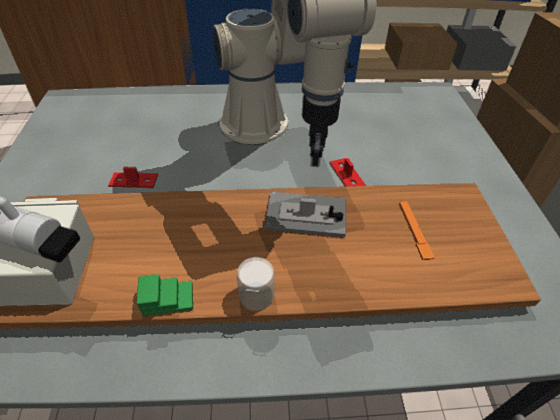

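The latch reads 1.6 rad and its arm lies across the plate's end, from (278,98) to (278,135). A stud shows in each slot, and the jar, chock and trim tool look unmoved. The gripper is clear of everything, so I'll hand in.

```bash
python3 -c "
from rig import sign_off
print(sign_off())"
```

```text
the job is handed in; nothing more can be done
None
```

The steel dock plate is seated flush on the base, the turn-button is swung fully across its end to the stop, and the job is handed in at about 14 s of the 72 s allowed.

- **Seating:** The camera put the studs at about base x = +8 mm, and I lined the plate up on that. It went down over them without touching, so the to-and-fro slide was not needed. Force readings at each 1–2 mm step never showed a push on the studs; the only rise was about 7 N, at the predicted seated height.
- **Flush check:** After I let go, the plate's top measured 6.0 mm above the base, which is the plate's own thickness. A stud was visible in each slot.
- **Latch:** I pushed the peg round with the shut fingertips, about 10 N at most, until it met its stop. A final camera measurement gave 1.61 rad, which agrees with the 1.6 stop within error.
- **Bystanders:** In the last scene picture the jar, chock and trim tool appear where they started; I compared them by eye, not by measurement. The gripper was clear of everything.

One automatic check, a fitted outline of the seated plate, failed because it picked up other surfaces. I relied on the height reading and the pictures instead. No other check disagreed.

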